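Turn a gas trap window-up and lock it in its rests

ROBOT

A 6-joint arm with a two-finger parallel gripper is mounted at the origin on the work surface. World frame = base frame: x ahead of the robot, y to its left, z up, the work surface at z = 0. Lengths are in m, angles in degrees, forces in N, time in s.
With the tool pointing down it reaches from about 0.35 to 0.95 m from the base axis. Payload 17.4 kg.
Tool frame: the origin (TCP) lies at the very end of the fingers, on their centre line; the grasp point (between the pads) lies 19 mm behind it; z points along the fingers, y is the line along which they close (so a half turn about z gives the same grasp; the last joint's range is limited). The gripper opens to 93 mm and grips with 3 to 60 N. Pads are 15 mm wide; open, the fingers measure 128 mm over their backs; the gripper's body (75 mm by 188 mm) begins 65 mm behind the grasp point.
Start: joints at [67.678, 6.646, 82.598, -0, 90.757, -2.166], TCP at [0.233, 0.634, 0.219] pointing down, gripper open.
Joint ranges: [-162.19, 162.19], [-47.58, 125.68], [4.15, 143.07], [-65.23, 245.23], [0.69, 171.88], [-170.13, 170.13]. Speed limits (degrees/s): [108.29, 108.29, 127.2, 180, 180, 180].

INTERFACE

Orientations are given as a 3x3 rotation matrix whose columns are the frame's x, y, z axes.
In Python, from rig import env gives the robot as it stands.
- The arm moves only by the shell command python3 -m pendant 'ROWS' [FORCE]. ROWS is JSON, a list of rows, each a list of 7 numbers: the shift along the tool's x, y, z in m, then the turn, a rotation vector about the tool's x, y, z in degrees, then the finger opening in m, from 0 to 0.093. In form: [[x, y, z, rx, ry, rz, claw], ...]. A call has 1 to 20 rows; each row shifts and turns the commanded pose from where the row before left it, along the tool's axes as they then stand; what a row does not reach is not made up. A row lasts 1/10 s, in which the tool goes at most 50 mm and 8.59 degrees, less where a joint would pass 70% of its speed; a pose out of reach is approached as far as the arm can. A call is refused whole if a number of a shift passes 0.05 or a number of a turn 8.59, either way. A call with a gripper value outside its range is refused whole. The fingers move at their own pace and stop on an object; FORCE is the grip in N (left out, the last holds). Time passes only in rows, so rows that do not move let the fingers close. It gives the time, the measured TCP pose, the force, the opening and the grip force at its end, in the units of the state.
- env.get_state(): the state, without advancing time (a new reading comes with each control period).
- env.camera(name): name is "scene" or "side" or "wrist"; returns a dict with "frame" (480x640x3 uint8, blue, green, red), "range_z" (480x640 float32, m along the optical axis (not along the pixel's ray), 0 where there is no reading), "camera_matrix" (3x3 intrinsics, pixels), "k1" (the pictures are not rectified: a ray, as slopes to the right and down, at radius r is drawn at 1 + k1 r^2 times it, then the intrinsics apply), "R" (3x3) and "t" (3): a world point X has camera coordinates R X + t; the wrist camera has in their place "tool_from_camera" (4x4, takes a point from camera to tool coordinates, whose origin is the TCP and whose axes are the flange's). Camera axes: x right, y down, z forward; pixel columns grow to the right and rows downward; lengths in m; the calibration is good to about 2 mm. A picture is of the moment at which its call begins: read the wrist's pose just before it.
- env.close_job(): hands the job in; it is judged then, once.
Trained networks look in a picture, given as the dict that the camera call returned (one of the last four; its "shot" number tells which), for a name from the list of things; names that differ only in an ending like _2 or _b are one class to them, and where a whole thing is asked for, a point or a joint stands for the part that bears it (a point fixed in the world has none). Each returns a list of dicts, best first, with "p" (0 to 1); they miss things now and then, are a little off and sometimes report something else, mostly with a low value. They report only what shows in the picture. A call takes as long as a camera call.
- env.boxes_of(picture, target): "position" ([x, y, z] in m, in the coordinates of the camera as it stood for that picture, good to about 4 mm: the middle of the surface that is visible of it).
- env.landmark_of(picture, target): "position" ([x, y, z] in m, in the coordinates of the camera as it stood for that picture, good to about 4 mm: a listed point, or the origin of a listed thing).
The state is a dict: "time": time; "q": joint angles; "qd": joint speeds; "joint_efforts": joint torques, N m; "tcp_pos": TCP position; "tool_rot": TCP orientation; "contact_force": force on the tool from outside, world axes, zero at the start; "moment": the same for the moment, N m; "grip_width": finger opening in m; "grip_force": force on a finger pad.
Only numpy, scipy, OpenCV 4.12 (cv2) and the standard library are available. Lean on these libraries where they do the work, as an engineer would, in place of code of your own. Each camera call takes 0.05 s, during which the arm holds its last target. There are 200 camera calls.

TASK

Roll the gas trap over on its mat, keeping it down on the mat, until its green window faces straight up. Then lay it, window still up, centred in the two V rests under the gas manifold - reach in with the tool leaning, there is no room straight above - and swing the orange keeper bar over it until it clicks home in its catch. Leave the other things on the bench where they are.

Things in the scene. Friction and masses are not known exactly. Their poses are not given: they have to be found in the camera images.
- trap: The gas trap to turn: aluminium cylinder 46 mm in diameter, 150 mm long, thin brass and steel fittings 20 mm out of each end (190 over all), 0.2-0.5 kg. Origin on its axis at mid-length (centre of mass). Own z: along its length, to the dark end band (other end blue); own x: out through the window. Rolls without slip when pushed from the side (23 mm per rad) and, pushed slowly, coasts only 1-2 mm.
- window (a point): Centre of the trap's green window strip (88 by 13 mm, dark frame, along the trap), 23 mm out from the trap's axis; a wide white label covers the trap's other side, so a label on top means the window is underneath. At the start the trap lies on the mat, its length pointing roughly away from the robot, the window facing to either side or down, at least 50 degrees from straight up.
- mat: Flat blue-grey rubber mat under the trap, fixed, 300 mm (away from the robot) by 260 by 3 mm; right of the station. Origin: centre of its top face, 3 mm above the bench; the trap's axis runs 26 mm above the bench when lying on it. Own axes: z level along the 300 mm side, away from the robot; y level along the 260 mm side; x straight down.
- station: Fixed trap station: white base plate 240 by 370 by 10 mm, two black 90-degree V rests (centred on x = -60 and +50 mm, y = 0; 20 and 14 mm wide; top 61 mm above the bench), keeper bar at the nearer rest, gas manifold overhead on two uprights (x = 115, y = +-160 mm). Origin: on the bench, below the middle of the rests. Own x: level, along the rests, away from the robot; y to the left; z up.
- manifold (a point): Middle of the underside of the gas manifold, 315 mm above the bench: an aluminium bar along the station's y, 350 mm long, 70 mm deep (station x from -25 to +45 mm), with valves and a gauge on top. It blocks an upright tool between the rests; a tool leaning back about 30 degrees (fingers pointing down and away from the robot) passes below it.
- rest_mid (a point): Where the trap's origin lies when it is down in both V rests and centred: station x = 0, y = 0, 65 mm above the bench. The trap's length then lies along the station's x (either end first).
- keeper_hinge (a point): Upright hinge axis of the keeper bar at mid-thickness of the bar: station x = -60, y = 55 mm, 95 mm above the bench. Its post is 20 mm in diameter and, with the bar, 102 mm high. Hinge post and catch post leave 88 mm free between them for the trap; nothing stands beside the trap between the two rests.
- keeper_peg (a point): The black upright finger peg on the keeper bar, 13 mm in diameter, from 100 to 138 mm above the bench; this point is on its axis at 120 mm, 92 mm from the hinge axis. Push or pinch it to swing the bar.
- catch (a point): The ball catch on its steel post, 90 mm above the bench at station x = -60, y = -55 mm, where the bar's end comes to rest; a stop plate behind it (+x side) is 98 mm high. The bar's end meets the sprung ball at a joint angle of about 0.1; 3 to 4 N at the peg carry it over (at 0.05), and it snaps to 0 and stays.
- keeper (a joint): Angle of the orange keeper bar, rad; it swings level (90 to 100 mm above the bench, 12 mm wide). 0: shut, across the trap towards the station's -y, 2 mm above the seated trap. Growing: towards the robot (1.57: along -x), then outwards to +y, at most 2.6. Peg at hinge + 92 mm * (-sin q, -cos q) in station x, y. Stays where left; under 1 N at the peg moves it.
- wrench: Bystander: small steel wrench, 140 mm, lying across the far end of the mat.
- spent_trap: Bystander: a second trap of the same make with a brown window, lying on the bench itself, between the far ends of the mat and the station. Leave it.
- leak_bottle: Bystander: small white bottle with a blue label and red cap, 34 mm in diameter, 70 mm high, standing on the near right corner of the station's base plate.
- amber_big: Bystander: amber bottle, 76 mm in diameter, 165 mm high, at the left or right side of the bench.
- amber_small: Bystander: amber bottle, 48 mm in diameter, 100 mm high, at the left or right side of the bench.
- cutter: Bystander: yellow-green cutter knife, 130 by 26 by 14 mm, on the bench to the right.
- ferrule_box: Bystander: clear flat box, 75 by 55 by 24 mm, on the bench to the left.

How it is judged (in metres and radians):
On the way, in this order (a step that is already met when the one before it is completed fails the run):
1. the trap has been rolled, still down on the mat, until its window faces up within 17 degrees (angle between trap's own x axis and vertical below 0.3 rad and height (world z) of trap below 0.033 m), for 0.3 s.
2. the trap lies in both V rests, window up, with the keeper bar still open (x of trap in the frame of rest_mid between -0.012 and 0.012 m and y of trap in the frame of rest_mid between -0.005 and 0.005 m and z of trap in the frame of rest_mid between -0.005 and 0.005 m and angle between the z axis of trap and the x axis of station, either way round below 0.08 rad and angle between trap's own x axis and vertical below 0.3 rad and value of joint keeper above 0.5 rad), for 0.2 s.
At the end, for the whole second after the job is handed in: The trap rests in both V rests (origin within 12 mm along the rests and 5 mm across and in height of rest_mid, length within 0.08 rad of the station's x), window within 17 degrees (0.30 rad) of straight up, at rest; the keeper bar is clicked home (joint below 0.04 rad) (x of trap in the frame of rest_mid between -0.012 and 0.012 m and y of trap in the frame of rest_mid between -0.005 and 0.005 m and z of trap in the frame of rest_mid between -0.005 and 0.005 m and angle between the z axis of trap and the x axis of station, either way round below 0.08 rad and angle between trap's own x axis and vertical below 0.3 rad and value of joint keeper below 0.04 rad and linear speed of trap below 0.01 m/s and velocity of joint keeper below 0.05 rad/s); the robot touches nothing.
It fails at once if the trap is lifted off the mat (axis above 40 mm) while its window is more than 26 degrees from straight up (height (world z) of trap above 0.04 m and angle between trap's own x axis and vertical above 0.45 rad).
It fails at once if a bystander is moved by more than 30 mm (distance of any of wrench, spent_trap, leak_bottle, amber_big, amber_small, cutter, ferrule_box from where it was at the start of the episode above 0.03 m).
It also fails if it takes over 64 s, if anything falls off the work surface, if the arm or the gripper's body presses on something with over 40 N, if the wrist force passes 120 N, or if a joint passes its speed limit or range.

## Working session

There is one attempt and no reset: what is moved stays moved. The work goes in short steps, Python scripts to look and compute and a shell command to move; the robot and the scene stay as the last step left them, time stands still between calls to the robot, and variables do not carry over. Pictures are saved under pics/ and viewed, at most 10 in all, crops included, and the job is handed in when it is done.

```bash
ls; mkdir -p pics; cat > h.py <<'E'
import numpy as np, cv2
from rig import env
def cam(n):
    s=env.get_state(); c=env.camera(n)
    if n=="wrist":
        T=np.array(c["tool_from_camera"]); R=np.array(s["tool_rot"]); p=np.array(s["tcp_pos"])
        c["Rw"]=R@T[:3,:3]; c["tw"]=R@T[:3,3]+p
    else:
        R=np.array(c["R"]); c["Rw"]=R.T; c["tw"]=-R.T@np.array(c["t"])
    return c
def w(c,p): return c["Rw"]@np.array(p)+c["tw"]
def cloud(c):
    K=np.array(c["camera_matrix"]); h,wd=c["range_z"].shape
    u,v=np.meshgrid(np.arange(wd),np.arange(h))
    pts=np.stack([u,v],-1).reshape(-1,1,2).astype(np.float64)
    a=(pts[:,0,:]-K[[0,1],[2,2]])/K[[0,1],[0,1]]
    b=a.copy()
    for _ in range(8): b=a/(1+c["k1"]*(b**2).sum(1,keepdims=True))
    z=c["range_z"].reshape(-1,1)
    P=np.concatenate([b*z,z],1)@c["Rw"].T+c["tw"]
    P[z[:,0]==0]=np.nan
    return P.reshape(h,wd,3)
def find(c,names,k=2,f="landmark_of"):
    for n in names:
        for d in getattr(env,f)(c,n)[:k]: print(n,round(d["p"],2),np.round(w(c,d["position"]),4))
E
python3 - <<'E'
from h import *
s=env.get_state(); print(s)
for n in("scene","side"):
    c=cam(n); cv2.imwrite(f"pics/{n}0.png",c["frame"]); print(n,c["tw"])
    find(c,["trap","window","mat","station","manifold","rest_mid","keeper_hinge","keeper_peg","catch","wrench","spent_trap","leak_bottle","amber_big","amber_small","cutter","ferrule_box"],1)
E
```

```text
pics
{'time': 0.0, 'q': array([ 6.76765342e+01,  6.67453820e+00,  8.26347530e+01,  1.79025247e-04,
        9.07564459e+01, -2.16448843e+00]), 'qd': array([ 0.07277819, -0.0285072 ,  0.01350037, -0.07314566,  0.08487083,
        0.01825464]), 'joint_efforts': array([ 2.48565906e-03, -7.21274686e+01, -6.22587132e+01,  7.81323505e-02,
        2.43249326e-02, -1.29423133e-04]), 'tcp_pos': array([0.23254059, 0.63346866, 0.21791107]), 'tool_rot': array([[-9.38740012e-01,  3.44625880e-01, -4.38685728e-04],
       [ 3.44626156e-01,  9.38739415e-01, -1.06015434e-03],
       [ 4.64549590e-05, -1.14639188e-03, -9.99999342e-01]]), 'contact_force': array([ 0.73125362,  0.15852001, -0.1014398 ]), 'moment': array([ 0.07043172, -0.05984118, -0.02173659]), 'grip_force': 0.0, 'grip_width': 0.09280561145578807}
scene [ 1.40480054 -1.0075038   1.15163783]
trap 0.6 [ 0.4953 -0.2396  0.0306]
window 0.93 [ 0.4815 -0.2514  0.0097]
station 0.98 [ 0.5471  0.2454 -0.0022]
manifold 0.78 [0.5552 0.2473 0.3163]
rest_mid 0.95 [0.5495 0.2402 0.0611]
keeper_hinge 0.69 [0.4697 0.2671 0.0916]
keeper_peg 0.66 [0.3779 0
[... 237 characters left out ...]
1e-01  2.000e-04]
ferrule_box 0.77 [ 0.5385  0.548  -0.0044]
side [1.04283325 0.66868148 1.41884571]
trap 0.67 [ 0.4891 -0.2403  0.0268]
window 0.62 [ 0.4869 -0.2546  0.0075]
mat 0.84 [ 0.5084 -0.2677  0.0006]
station 0.66 [ 0.5469  0.245  -0.0026]
manifold 0.59 [0.5581 0.2498 0.3148]
rest_mid 0.93 [0.5479 0.2392 0.0619]
keeper_hinge 0.56 [0.4732 0.2701 0.0955]
catch 0.78 [0.5145 0.1713 0.0867]
wrench 0.72 [0.5116 0.1683 0.0866]
spent_trap 0.68 [ 6.841e-01 -3.370e-02  3.000e-04]
leak_bottle 0.51 [ 0.5047 -0.2669  0.0045]
amber_big 0.87 [ 0.3808 -0.4902  0.0011]
amber_small 0.63 [ 0.3691  0.5261 -0.0006]
cutter 0.77 [ 0.5475 -0.5467 -0.0022]
ferrule_box 0.55 [ 5.382e-01  5.540e-01 -4.000e-04]
```

View pics/scene0.png

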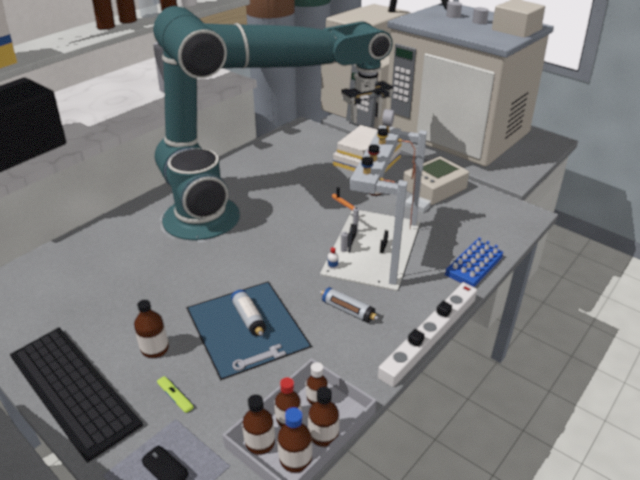

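View pics/side0.png

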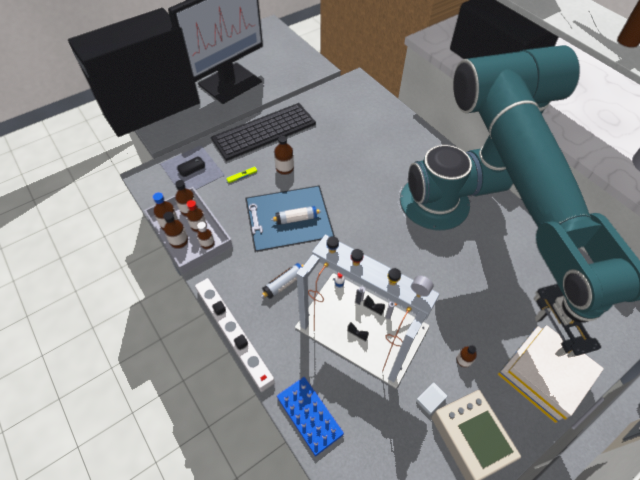

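The scene picture shows the trap at pixel (250,313) on the mat, its white label mostly up and the dark/brass end away from the robot. The station is at (370,240) with its keeper bar open at (345,200). The side picture agrees: trap at (297,215), V rests at (373,305) and (357,330). The window is therefore underneath, and I'll look closer with the wrist camera.

```bash
python3 -m pendant '[[0,0,-0.05,0,0,0,0.093],[0,0,-0.05,0,0,0,0.093],[0,0,-0.05,0,0,0,0.093],[0,0,-0.05,0,0,0,0.093],[0,0,-0.05,0,0,0,0.093],[-0.025,-0.037,-0.02,0,0,0,0.093],[-0.025,-0.037,0,0,0,0,0.093],[-0.025,-0.037,0,0,0,0,0.093],[-0.025,-0.037,0,0,0,0,0.093],[-0.025,-0.037,0,0,0,0,0.093],[-0.025,-0.037,0,0,0,0,0.093],[-0.025,-0.037,0,0,0,0,0.093],[-0.025,-0.037,0,0,0,0,0.093],[-0.025,-0.037,0,0,0,0,0.093],[-0.025,-0.037,0,0,0,0,0.093],[-0.025,-0.037,0,0,0,0,0.093],[-0.025,-0.037,0,0,0,0,0.093],[-0.025,-0.037,0,0,0,0,0.093],[-0.025,-0.037,0,0,0,0,0.093],[-0.025,-0.037,0,0,0,0,0.093]]' 30
python3 - <<'E'
from h import *
c=cam("wrist"); print(c["tool_from_camera"]); cv2.imwrite("pics/w1.png",c["frame"])
find(c,["station","catch","keeper_hinge","keeper_peg","rest_mid","trap"],1)
E
```

```text
time: 3.7
tcp_pos: [0.3931, -0.0184, 0.489]
tool_rot: [[-0.939, 0.345, 0.001], [0.345, 0.939, -0.0], [-0.001, 0.0, -1.0]]
contact_force: [1.6, 0.7, 0.5]
grip_width: 0.0928
grip_force: 0.0
[[ 2.78277713e-04 -9.65853969e-01 -2.59086920e-01  7.18084652e-02]
 [ 9.99999903e-01  3.57453663e-04 -2.58486044e-04  9.12198077e-04]
 [ 3.42271340e-04 -2.59086823e-01  9.65853975e-01 -1.66568400e-01]
 [ 0.00000000e+00  0.00000000e+00  0.00000000e+00  1.00000000e+00]]
station 0.55 [ 0.5476  0.2474 -0.0006]
catch 0.95 [0.5158 0.1691 0.0909]
keeper_hinge 0.76 [0.469  0.272  0.0963]
keeper_peg 0.75 [0.3803 0.2897 0.1235]
rest_mid 0.72 [0.5451 0.2429 0.0671]
trap 0.92 [ 0.4885 -0.239   0.0253]
```

```bash
python3 -m pendant '[[-0.025,-0.033,0.024,0,0,0,0.093],[-0.025,-0.033,0.024,0,0,0,0.093],[-0.025,-0.033,0.024,0,0,0,0.093],[-0.025,-0.033,0.024,0,0,0,0.093],[-0.025,-0.033,0.024,0,0,0,0.093],[0,0,0,0,0,0,0.093]]'
python3 - <<'E'
from h import *
c=cam("wrist"); cv2.imwrite("pics/w2.png",c["frame"])
find(c,["trap","window","mat","wrench","spent_trap"],2)
P=cloud(c); m=(P[...,2]>0.032)&(P[...,2]<0.06)&(abs(P[...,0]-.49)<.12)&(abs(P[...,1]+.24)<.06)
q=P[m][:,:2]; q0=q.mean(0); d=np.linalg.svd(q-q0,full_matrices=False)[2][0]
print(q0,d,np.degrees(np.arctan2(d[1],d[0])),np.percentile(P[m][:,2],98)); t=(q-q0)@d; print(q0+d*t.min(),q0+d*t.max())
E
```

```text
time: 4.65
tcp_pos: [0.4545, -0.2162, 0.3642]
tool_rot: [[-0.939, 0.345, -0.005], [0.345, 0.939, 0.002], [0.006, 0.0, -1.0]]
contact_force: [-0.8, 1.0, 0.9]
grip_width: 0.0927
grip_force: 0.0
trap 0.89 [ 0.4881 -0.2412  0.027 ]
window 0.77 [ 0.4888 -0.25    0.01  ]
mat 0.85 [ 0.5078 -0.2683  0.0043]
wrench 0.78 [ 0.6163 -0.3312  0.0035]
spent_trap 0.86 [ 0.6813 -0.0339 -0.    ]
[ 0.48704969 -0.23792205] [ 0.92403601 -0.38230545] -22.47656063826191 0.050735031589238325
[ 0.41077603 -0.20636501] [ 0.57207255 -0.27309893]
```

View pics/w2.png

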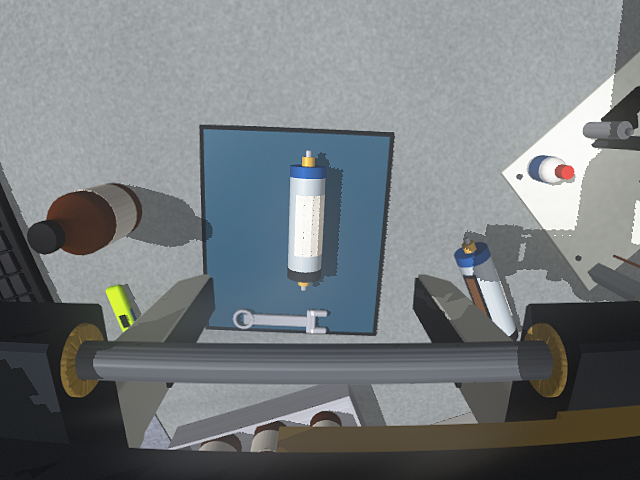

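The wrist picture shows the trap at (308,225), dark end outward, with the label on top shifted slightly to the right. So the window is underneath and towards the image left (world -y), which means rolling towards +y, about 140 degrees. I'll push with both fingertips, with the tool's y along the trap.

```bash
cat >> h.py <<'E'
from scipy.spatial.transform import Rotation as Ro
def plan(pos,R=None):
    s=env.get_state(); R0=np.array(s["tool_rot"]); p=np.array(s["tcp_pos"])
    print("shift in tool",np.round(R0.T@(np.array(pos)-p),4))
    if R is not None: print("turn rotvec tool",np.round(Ro.from_matrix(R0.T@R).as_rotvec(degrees=True),2))
    print("q",np.round(s["q"],1),"t",s["time"])
def rot(yaw_x,lean=0):
    # tool x heading yaw_x (deg) level when lean=0, z down, then lean about tool y
    a=np.radians(yaw_x); x=np.array([np.cos(a),np.sin(a),0]); z=np.array([0,0,-1.]); y=np.cross(z,x)
    return np.stack([x,y,z],1)@Ro.from_euler("y",lean,degrees=True).as_matrix()
E
python3 - <<'E'
from h import *
plan([0.469,-0.286,0.15],rot(247.5)); print(rot(247.5))
E
```

```text
shift in tool [-0.0385 -0.0632  0.2201]
turn rotvec tool [ -0.1    0.09 -87.54]
q [-28.1 -15.   89.2   0.  105.7 -98. ] t 4.95
[[-0.38268343 -0.92387953  0.        ]
 [-0.92387953  0.38268343  0.        ]
 [ 0.          0.         -1.        ]]
```

```bash
python3 -m pendant '[[-0.008,-0.013,0.044,0,0,0,0.093],[-0.008,-0.013,0.044,0,0,0,0.093],[-0.008,-0.013,0.044,0,0,0,0.093],[-0.008,-0.013,0.044,0,0,0,0.093],[-0.008,-0.012,0.044,0,0,0,0.093],[0,0,0,0,0,8.4,0.093],[0,0,0,0,0,8.4,0.093],[0,0,0,0,0,8.4,0.093],[0,0,0,0,0,8.4,0.093],[0,0,0,0,0,8.4,0.093],[0,0,0,0,0,8.4,0.093],[0,0,0,0,0,8.4,0.093],[0,0,0,0,0,8.4,0.093],[0,0,0,0,0,8.4,0.093],[0,0,0,0,0,8.4,0.093],[0,0,0,0,0,8.4,0.093],[0,0,0,0,0,0,0.093]]'
python3 - <<'E'
from h import *
plan([0.469,-0.286,0.010],rot(67.5))
E
```

```text
time: 6.65
tcp_pos: [0.4699, -0.2877, 0.1496]
tool_rot: [[0.385, 0.923, 0.001], [0.923, -0.385, -0.001], [-0.0, 0.001, -1.0]]
contact_force: [-0.4, 0.4, 0.2]
grip_width: 0.0932
grip_force: 0.0
shift in tool [ 0.0013 -0.0017  0.1396]
turn rotvec tool [ 0.08  0.01 -0.14]
q [-34.1  -7.4 103.    0.   84.3 -11.5] t 6.65
```

```bash
python3 -m pendant '[[0,0,0.045,0,0,0,0.093],[0,0,0.045,0,0,0,0.093],[0,0,0.03,0,0,0,0.093],[0,0,0.018,0,0,0,0.093],[0.01,0,0,0,0,0,0.093],[0.006,0,0,0,0,0,0.093],[0.004,0,0,0,0,0,0.093],[0.004,0,0,0,0,0,0.093],[0.004,0,0,0,0,0,0.093],[0.004,0,0,0,0,0,0.093],[0.004,0,0,0,0,0,0.093],[0.004,0,0,0,0,0,0.093],[0.004,0,0,0,0,0,0.093],[0.004,0,0,0,0,0,0.093],[0.004,0,0,0,0,0,0.093],[0.003,0,0,0,0,0,0.093],[0.002,0,0,0,0,0,0.093],[0,0,0,0,0,0,0.093]]'
python3 - <<'E'
from h import *
for n in("wrist","side","scene"):
    c=cam(n); 
    if n!="side": cv2.imwrite(f"pics/{n}3.png",c["frame"])
    find(c,["trap","window"],2)
E
```

```text
time: 8.45
tcp_pos: [0.4913, -0.2355, 0.0106]
tool_rot: [[0.383, 0.924, 0.0], [0.924, -0.383, 0.0], [0.0, -0.0, -1.0]]
contact_force: [-0.4, -0.5, 1.8]
grip_width: 0.0933
grip_force: 0.0
trap 0.62 [ 0.5032 -0.2     0.0275]
window 0.94 [ 0.5033 -0.2211  0.042 ]
window 0.22 [ 0.5043 -0.2027  0.0265]
trap 0.91 [ 0.5036 -0.2053  0.0271]
trap 0.7 [ 0.3833 -0.4892  0.0018]
window 0.79 [ 0.5034 -0.2236  0.0382]
trap 0.74 [ 0.5083 -0.2051  0.0292]
window 0.7 [ 0.4982 -0.2249  0.0428]
```

View pics/wrist3.png

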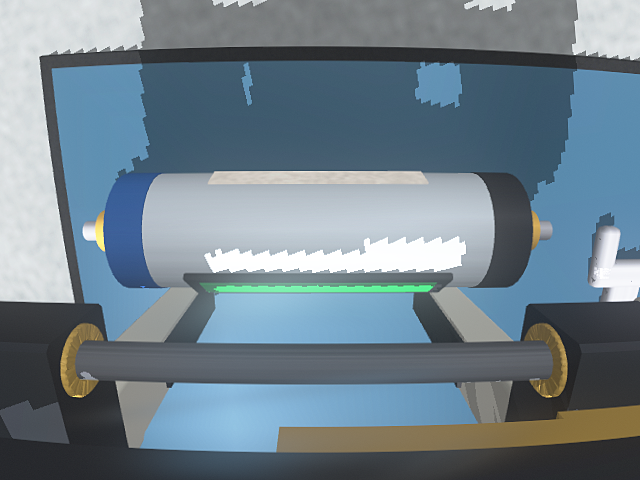

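The picture shows the green window strip at (325,288), on the trap's near -y flank, about 50 degrees from up. I'll roll about 16 mm further and then measure.

```bash
python3 -m pendant '[[0.003,0,0,0,0,0,0.093],[0.004,0,0,0,0,0,0.093],[0.004,0,0,0,0,0,0.093],[0.003,0,0,0,0,0,0.093],[0.002,0,0,0,0,0,0.093],[0,0,0,0,0,0,0.093]]'
cat >> h.py <<'E'
def wangle(c,box=(0.4,0.65,-0.32,-0.1)):
    f=c["frame"].astype(int); P=cloud(c)
    roi=(P[...,0]>box[0])&(P[...,0]<box[1])&(P[...,1]>box[2])&(P[...,1]<box[3])&(P[...,2]<.13)
    g=roi&(f[...,1]>f[...,2]*1.5)&(f[...,1]>f[...,0]*1.15)&(f[...,1]>70)
    return P,g
E
python3 - <<'E'
from h import *
for n in("wrist","side","scene"):
    c=cam(n)
    find(c,["trap","window"],1)
    P,g=wangle(c); q=P[g]; print(n,len(q),np.round(np.median(q,0),4))
    if n=="wrist":
        cv2.imwrite("pics/w4.png",c["frame"])
    if len(q)>20:
        q0=q[:,:2].mean(0); d=np.linalg.svd(q[:,:2]-q0,full_matrices=False)[2][0]; print("yaw",np.degrees(np.arctan2(d[1],d[0])))
    if n=="wrist":
        nn=np.array([.383,.924]); a=np.array(env.get_state()["tcp_pos"])[:2]
        m=(abs((P[...,:2]-a)@np.array([.924,-.383]))<.06)&(P[...,2]>.02)&(P[...,2]<.06)&(P[...,1]>-.25)&(P[...,1]<-.1)
        s=(P[...,:2]-a)@nn
        from scipy.optimize import least_squares
        S=s[m];Z=P[...,2][m]; k=(S>.0)&(S<.08); S=S[k];Z=Z[k]
        r=least_squares(lambda v:np.hypot(S-v[0],Z-v[1])-.023,[.03,.026],loss="soft_l1",f_scale=.002); print("axis s,z",r.x)
        sg=(np.median(q,0)[:2]-a)@nn; print("win angle",np.degrees(np.arctan2(sg-r.x[0],np.median(q,0)[2]-r.x[1])))
E
```

```text
time: 9.5
tcp_pos: [0.4975, -0.2206, 0.0106]
tool_rot: [[0.383, 0.924, 0.0], [0.924, -0.383, 0.0], [0.0, -0.0, -1.0]]
contact_force: [0.1, -0.4, 0.1]
grip_width: 0.0932
grip_force: 0.0
trap 0.8 [ 0.5088 -0.1868  0.0259]
window 0.92 [ 0.5116 -0.19    0.0524]
wrist 10750 [ 0.5136 -0.1946  0.0499]
yaw -24.42561189783429
axis s,z [0.03421538 0.02759295]
win angle -9.18667966753425
trap 0.98 [ 0.5091 -0.1887  0.0249]
window 0.73 [ 0.5127 -0.1936  0.0475]
side 75 [ 0.5111 -0.1958  0.0481]
yaw -20.162942983971778
trap 0.68 [ 0.5156 -0.1892  0.0294]
window 0.57 [ 0.5061 -0.1957  0.0498]
scene 22 [ 0.4793 -0.1836  0.0485]
yaw -24.117219007267487
```

```bash
python3 -m pendant '[[0.002,0,0,0,0,0,0.093],[0.002,0,0,0,0,0,0.093],[0.001,0,0,0,0,0,0.093],[0,0,0,0,0,0,0.093],[-0.01,0,0,0,0,0,0.093],[-0.015,0,-0.01,0,0,0,0.093],[0,0,-0.04,0,0,0,0.093],[0,0,-0.04,0,0,0,0.093],[0,0,-0.04,0,0,0,0.093],[0,0,-0.04,0,0,0,0.093],[0,0,0,0,0,0,0.093]]'
cat > meas.py <<'E'
from h import *
from scipy.optimize import least_squares
c=cam("wrist"); find(c,["trap","window"],1)
P,g=wangle(c); f=c["frame"].astype(int)
x=env.landmark_of(c,"trap")[0]; t0=w(c,x["position"])[:2]
q=P[g]; wm=np.median(q,0)
u,v=np.where(g); r=cv2.minAreaRect(np.stack([q[:,0],q[:,1]],1).astype(np.float32)); 
pts=cv2.boxPoints(r); e=[pts[1]-pts[0],pts[2]-pts[1]]; e=max(e,key=np.linalg.norm); e=e*np.sign(e[0]); d=e/np.linalg.norm(e); n=np.array([-d[1],d[0]])
print("win centre",wm,"rect",r,"yaw",np.degrees(np.arctan2(d[1],d[0])))
L=(P[...,:2]-wm[:2])@d; s=(P[...,:2]-wm[:2])@n; m=(abs(L)<.065)&(abs(s)<.04)&(P[...,2]>.015)&(P[...,2]<.06)
S=s[m];Z=P[...,2][m]
k=least_squares(lambda v:np.hypot(S-v[0],Z-v[1])-.023,[0,.026],loss="soft_l1",f_scale=.002).x
print("axis s,z",k,"angle",np.degrees(np.arctan2(-k[0],wm[2]-k[1])),"axis pt",wm[:2]+n*k[0])
cv2.imwrite("pics/m.png",c["frame"])
E
python3 meas.py; python3 -c "
from h import *
plan([0.512,-.19,.2],rot(157,30)); print(rot(157,30))"
```

```text
time: 11.05
tcp_pos: [0.4908, -0.2414, 0.1875]
tool_rot: [[0.384, 0.923, 0.007], [0.923, -0.384, -0.004], [-0.001, 0.008, -1.0]]
contact_force: [0.6, -1.0, -0.2]
grip_width: 0.0934
grip_force: 0.0
trap 0.66 [ 0.5105 -0.1849  0.0271]
window 0.68 [ 0.5156 -0.1914  0.0515]
win centre [ 0.51298986 -0.18680333  0.0503819 ] rect ((0.5130494832992554, -0.18687891960144043), (0.012451516464352608, 0.08782719075679779), 67.40996551513672) yaw -22.590042
axis s,z [0.00119587 0.02705609] angle -2.934878499911096 axis pt [ 0.51344924 -0.18569921]
shift in tool [ 0.0548  0.002  -0.0203]
turn rotvec tool [ 23.35  23.52 -87.36]
q [-28.8  -8.9 101.6  -0.   87.5  -6.2] t 11.25
[[-0.79718059  0.39073113 -0.46025243]
 [ 0.33838308  0.92050485  0.19536556]
 [ 0.5         0.         -0.8660254 ]]
```

View pics/m.png

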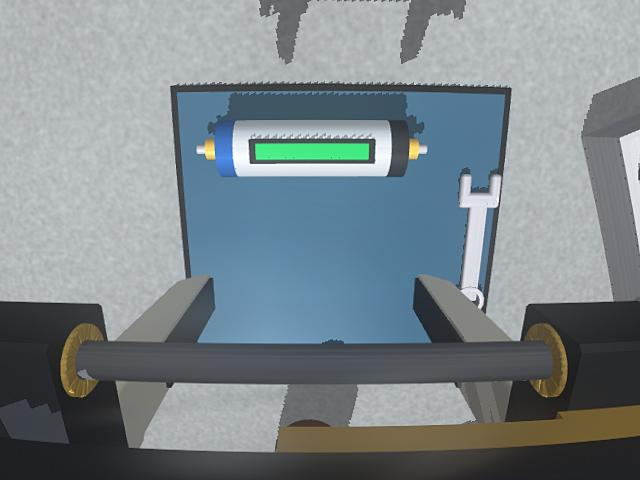

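The picture shows the green window at (312,151), facing straight up (fit: 3 degrees off). Next I turn to the leaning grasp pose.

```bash
python3 -c "
from h import *
R=rot(157.4,-30); print(R)
plan(np.array([0.5134,-.1857,.029])+.019*R[:,2],R)"
```

```text
[[-0.7995235   0.38429532  0.46160511]
 [ 0.33280951  0.92321022 -0.19214766]
 [-0.5         0.         -0.8660254 ]]
shift in tool [0.0593 0.0114 0.1672]
turn rotvec tool [-23.57 -23.58 -87.73]
q [-28.8  -8.9 101.6  -0.   87.5  -6.2] t 11.25
```

```bash
python3 -m pendant '[[0,0,0,-2.143,-2.144,-7.975,0.093],[0,0,0,-2.143,-2.144,-7.975,0.093],[0,0,0,-2.143,-2.144,-7.975,0.093],[0,0,0,-2.143,-2.144,-7.975,0.093],[0,0,0,-2.143,-2.144,-7.975,0.093],[0,0,0,-2.143,-2.144,-7.975,0.093],[0,0,0,-2.143,-2.144,-7.975,0.093],[0,0,0,-2.143,-2.144,-7.975,0.093],[0,0,0,-2.143,-2.144,-7.975,0.093],[0,0,0,-2.143,-2.144,-7.975,0.093],[0,0,0,-2.143,-2.144,-7.975,0.093],[0,0,0,0,0,0,0.093],[0,0,0,0,0,0,0.093]]'
python3 meas.py; python3 -c "
from h import *
R=rot(157.4,-30)
plan(np.array([0.5134,-.1857,.029])+.019*R[:,2],R)"
```

```text
time: 12.55
tcp_pos: [0.4892, -0.2397, 0.1798]
tool_rot: [[-0.798, 0.389, 0.461], [0.338, 0.921, -0.193], [-0.499, 0.002, -0.866]]
contact_force: [-0.5, -0.1, -0.5]
grip_width: 0.0931
grip_force: 0.0
trap 0.65 [ 0.5095 -0.1854  0.0288]
window 0.97 [ 0.5182 -0.1864  0.0521]
win centre [ 0.50657414 -0.18442804  0.05034918] rect ((0.5133056640625, -0.18698368966579437), (0.013402415439486504, 0.08898523449897766), 67.62028503417969) yaw -22.379715
axis s,z [0.00174178 0.02701576] angle -4.269068226575679 axis pt [ 0.50723731 -0.18281744]
shift in tool [0.075  0.0584 0.1507]
turn rotvec tool [-0.    0.03 -0.1 ]
q [-31.1 -29.3 120.6   4.9  58.9 -99.8] t 12.75
```

```bash
python3 -m pendant '[[-0.004,0.029,0.003,0,0,0,0.093],[-0.004,0.029,0.003,0,0,0,0.093],[0,0,0,0,0,0,0.093],[0.0167,0,0.0289,0,0,0,0.093],[0.0167,0,0.0289,0,0,0,0.093],[0.0167,0,0.0289,0,0,0,0.093],[0.0167,0,0.0289,0,0,0,0.093],[0.0084,0,0.0145,0,0,0,0.093],[0.0083,0,0.0144,0,0,0,0.093],[0,0,0,0,0,0,0.093],[0,0,0,0,0,0,0.044],[0,0,0,0,0,0,0.04],[0,0,0,0,0,0,0.04],[0,0,0,0,0,0,0.04],[0,0,0,0,0,0,0.04],[0,0,0,0,0,0,0.04]]' 35
python3 -c "
from h import *
for n in ('wrist','side','scene'):
  c=cam(n); find(c,['trap','window'],1)
  P,g=wangle(c); print(g.sum(),np.median(P[g],0))
  if n=='wrist': cv2.imwrite('pics/w6.png',c['frame'])
R=rot(157.4,-30)
plan(np.array([0.5134,-.1857,.029])+.019*R[:,2],R)"
```

```text
time: 14.35
tcp_pos: [0.5214, -0.1898, 0.0128]
tool_rot: [[-0.799, 0.384, 0.463], [0.332, 0.923, -0.193], [-0.502, -0.0, -0.865]]
contact_force: [0.5, -0.4, 0.8]
grip_width: 0.0494
grip_force: 0.0
trap 0.68 [ 0.5087 -0.1859  0.0274]
window 0.71 [ 0.5152 -0.1881  0.051 ]
2649 [ 0.48847695 -0.17692869  0.05050752]
trap 0.84 [ 0.5101 -0.1851  0.0271]
window 0.74 [ 0.515  -0.1888  0.0479]
55 [ 0.52637234 -0.19454317  0.04830542]
trap 0.81 [ 0.5178 -0.188   0.0283]
window 0.86 [ 0.5104 -0.1923  0.0545]
108 [ 0.51693734 -0.19114413  0.05024395]
shift in tool [-0.0004  0.0007  0.0004]
turn rotvec tool [0.01 0.1  0.02]
q [-2.270e+01 -1.860e+01  1.297e+02  1.000e-01  3.880e+01 -9.010e+01] t 14.8
```

View pics/w6.png

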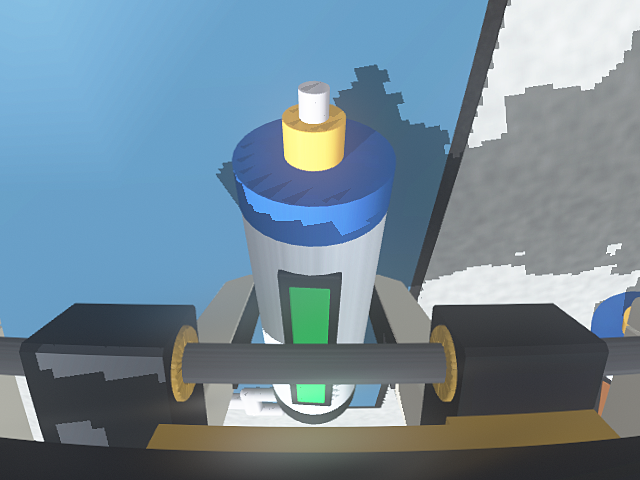

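The picture shows the trap between the fingers, window up, blue end towards the robot at (315,150). I'll finish closing and lift.

```bash
python3 -m pendant '[[0,0,0,0,0,0,0.04],[0,0,0,0,0,0,0.04],[0,0,0,0,0,0,0.04],[0,0,0,0,0,0,0.04],[-0.005,0,-0.009,0,0,0,0.04],[-0.015,0,-0.026,0,0,0,0.04],[-0.02,0,-0.035,0,0,0,0.04],[-0.02,0,-0.035,0,0,0,0.04],[-0.015,0,-0.026,0,0,0,0.04],[0,0,0,0,0,0,0.04]]' 35
cat > st.py <<'E'
from h import *
names={"station":(0,0,0),"rest_mid":(0,0,.065),"manifold":(.01,0,.315),"keeper_hinge":(-.06,.055,.095),"catch":(-.06,-.055,.09)}
A=[];B=[];W=[]
for n in ("wrist","scene","side","scene","side"):
    c=cam(n)
    for k,b in names.items():
        r=env.landmark_of(c,k)
        if not r or r[0]["p"]<.5: continue
        x=w(c,r[0]["position"])
        if abs(x[2]-b[2])>.012: continue
        A.append(x);B.append(b);W.append((n,k))
A=np.array(A);B=np.array(B)
from scipy.optimize import least_squares
f=lambda v:(np.c_[v[0]+np.cos(v[2])*B[:,0]-np.sin(v[2])*B[:,1],v[1]+np.sin(v[2])*B[:,0]+np.cos(v[2])*B[:,1]]-A[:,:2]).ravel()
r=least_squares(f,[.547,.243,.4],loss="soft_l1",f_scale=.004); print(r.x[:2],np.degrees(r.x[2]))
for a,e,wn in zip(A,f(r.x).reshape(-1,2),W): print(wn,np.round(a,3),np.round(e*1000,1))
c=cam("side"); find(c,["keeper_peg","trap","window","leak_bottle","spent_trap"],1)
E
python3 st.py
```

```text
time: 15.8
tcp_pos: [0.5216, -0.19, 0.1688]
tool_rot: [[-0.796, 0.384, 0.468], [0.331, 0.923, -0.195], [-0.506, -0.0, -0.862]]
contact_force: [0.6, -0.4, -3.8]
grip_width: 0.0455
grip_force: 35.0
[0.54723971 0.2432996 ] 23.37929266728821
('scene', 'station') [ 0.547  0.246 -0.001] [ 0.6 -2.8]
('scene', 'rest_mid') [0.546 0.241 0.061] [0.8 2.3]
('scene', 'manifold') [0.559 0.249 0.317] [-2.3 -1.5]
('scene', 'keeper_hinge') [0.469 0.27  0.097] [ 1.8 -0.5]
('scene', 'catch') [0.512 0.166 0.089] [1.8 3.2]
('side', 'station') [ 0.549  0.245 -0.001] [-1.9 -1.3]
('side', 'rest_mid') [0.546 0.244 0.063] [ 0.9 -0.7]
('side', 'manifold') [0.561 0.252 0.312] [-4.3 -5.1]
('side', 'keeper_hinge') [0.471 0.267 0.093] [-0.3  2.7]
('side', 'catch') [0.512 0.17  0.087] [ 1.8 -0.5]
('scene', 'station') [ 0.548  0.242 -0.001] [-1.   1.7]
('scene', 'rest_mid') [0.546 0.24  0.06 ] [0.9 3.6]
('scene', 'manifold') [0.556 0.249 0.317] [ 0.8 -1.3]
('scene', 'keeper_hinge') [0.469 0.267 0.096] [1.3 3.2]
('scene', 'catch') [0.509 0.168 0.088] [4.9 0.5]
('side', 'station') [0.548 0.244 0.002] [-1.2 -0.4]
('side', 'manifold') [0.56  0.25  0.313] [-3.2 -2.4]
('side', 'keeper_hinge') [0.473 0.268 0.094] [-2.8  2.2]
('side', 'catch') [0.513 0.172 0.085] [ 0.7 -3. ]
keeper_peg 0.44 [0.5473 0.2435 0.0642]
trap 0.53 [ 0.5079 -0.1845  0.1775]
window 0.77 [ 0.5153 -0.1874  0.1979]
leak_bottle 0.43 [0.5287 0.078  0.0109]
spent_trap 0.85 [ 0.6851 -0.0338  0.0028]
```

```bash
python3 -m pendant '[[0,0,0,-3.8,0.1,-6.65,0.04],[0,0,0,-3.8,0.1,-6.65,0.04],[0,0,0,-3.8,0.1,-6.65,0.04],[0,0,0,-3.8,0.1,-6.65,0.04],[0,0,0,-3.8,0.1,-6.65,0.04],[0,0,0,-3.8,0.1,-6.65,0.04],[0,0,0,0,0,0,0.04]]'
python3 - <<'E'
from h import *
a=np.radians(23.3); X=np.array([np.cos(a),np.sin(a),0]); O=np.array([.5472,.2435,0])
for sx,z in((-.09,.15),(0.0,.13),(0,.0485)):
    plan(O+X*(sx+.009)+[0,0,z],rot(203.3,-30))
E
```

```text
time: 18.3
tcp_pos: [0.5207, -0.1907, 0.1632]
tool_rot: [[-0.799, -0.398, 0.451], [-0.347, 0.917, 0.195], [-0.491, -0.0, -0.871]]
contact_force: [-0.6, -0.5, -4.6]
grip_width: 0.0453
grip_force: 35.0
shift in tool [-0.0946  0.388   0.0684]
turn rotvec tool [ 0.06 -0.59  0.13]
q [ -36.2  -19.1  115.1   26.7   70.3 -155.7] t 18.3
shift in tool [-0.1632  0.3878  0.13  ]
turn rotvec tool [ 0.06 -0.59  0.13]
q [ -36.2  -19.1  115.1   26.7   70.3 -155.7] t 18.3
shift in tool [-0.1232  0.3878  0.201 ]
turn rotvec tool [ 0.06 -0.59  0.13]
q [ -36.2  -19.1  115.1   26.7   70.3 -155.7] t 18.3
```

```bash
python3 -m pendant '[[-0.005,0.021,0.004,0,0,0,0.04],[-0.0105,0.043,0.0076,0,0,0,0.04],[-0.0105,0.043,0.0076,0,0,0,0.04],[-0.0105,0.043,0.0076,0,0,0,0.04],[-0.0105,0.043,0.0076,0,0,0,0.04],[-0.0105,0.043,0.0076,0,0,0,0.04],[-0.0105,0.043,0.0076,0,0,0,0.04],[-0.0105,0.043,0.0076,0,0,0,0.04],[-0.0105,0.043,0.0076,0,0,0,0.04],[-0.005,0.022,0.004,0,0,0,0.04],[0,0,0,0,0,0,0.04],[0,0,0,0,0,0,0.04]]'
python3 - <<'E'
from h import *
a=np.radians(23.3); X=np.array([np.cos(a),np.sin(a),0]); O=np.array([.5472,.2435,0])
for sx,z in((0.0,.13),(0,.0485)):
    plan(O+X*(sx+.009)+[0,0,z],rot(203.3,-30))
c=cam("wrist"); find(c,["station","rest_mid","catch","keeper_hinge","keeper_peg","trap","window"],1); cv2.imwrite("pics/w7.png",c["frame"])
c=cam("side"); find(c,["trap","window","keeper_peg"],1)
c=cam("scene"); find(c,["trap","window","keeper_peg"],1)
E
```

```text
time: 19.5
tcp_pos: [0.4728, 0.2123, 0.1497]
tool_rot: [[-0.799, -0.396, 0.452], [-0.345, 0.918, 0.196], [-0.493, 0.0, -0.87]]
contact_force: [-0.7, -0.1, -5.0]
grip_width: 0.0454
grip_force: 35.0
shift in tool [-0.0684 -0.0009  0.0613]
turn rotvec tool [ 0.04 -0.49  0.03]
q [ 20.5 -32.5 125.4   1.7  57.7 -93.3] t 19.5
shift in tool [-0.0282 -0.0009  0.1322]
turn rotvec tool [ 0.04 -0.49  0.03]
q [ 20.5 -32.5 125.4   1.7  57.7 -93.3] t 19.5
rest_mid 0.5 [0.4687 0.2057 0.19  ]
catch 0.56 [0.5169 0.1668 0.0888]
keeper_hinge 0.92 [0.4683 0.271  0.0969]
keeper_peg 0.58 [0.3808 0.2882 0.1205]
trap 0.7 [0.4633 0.2131 0.1608]
window 0.71 [0.4671 0.2091 0.1919]
trap 0.54 [0.4626 0.2089 0.1621]
window 0.47 [0.4697 0.2056 0.1857]
trap 0.6 [0.4698 0.2077 0.162 ]
window 0.79 [0.466  0.208  0.1858]
keeper_peg 0.47 [ 0.6235 -0.3345  0.0019]
```

View pics/w7.png

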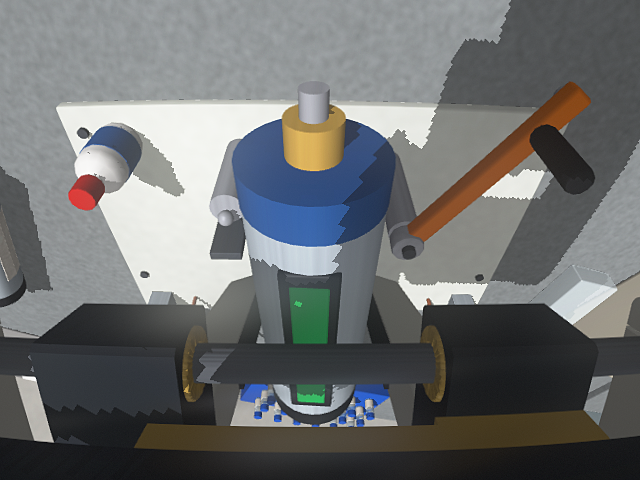

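The picture shows the trap held midway between the catch post (225,190) and the hinge post (405,210). The keeper bar is open to the right, with its peg at (562,157). The way in is clear, so I'll go in and down.

```bash
python3 -m pendant '[[-0.007,0,0.006,0,0,0,0.04],[-0.014,0,0.0125,0,0,0,0.04],[-0.014,0,0.0125,0,0,0,0.04],[-0.014,0,0.0125,0,0,0,0.04],[-0.0125,-0.001,0.0115,0,0,0,0.04],[-0.007,0,0.006,0,-0.5,0,0.04],[0,0,0,0,0,0,0.04],[0.0075,0,0.013,0,0,0,0.04],[0.01,0,0.0173,0,0,0,0.04],[0.0075,0,0.013,0,0,0,0.04],[0.005,0,0.0087,0,0,0,0.04],[0.0035,0,0.006,0,0,0,0.04],[0.002,0,0.0035,0,0,0,0.04],[0,0,0,0,0,0,0.04]]'
python3 - <<'E'
from h import *
a=np.radians(23.3); X=np.array([np.cos(a),np.sin(a),0]); O=np.array([.5472,.2435,0])
plan(O+X*.009+[0,0,.052],rot(203.3,-30))
for n in("side","scene"):
    c=cam(n); find(c,["trap","window"],1)
E
```

```text
time: 21.7
tcp_pos: [0.5558, 0.2462, 0.059]
tool_rot: [[-0.795, -0.397, 0.458], [-0.344, 0.918, 0.198], [-0.499, -0.0, -0.867]]
contact_force: [-0.3, 0.4, -4.2]
grip_width: 0.0456
grip_force: 35.0
shift in tool [0.0034 0.0009 0.0061]
turn rotvec tool [ 0.03 -0.07  0.08]
q [ 20.9 -14.  121.4   1.8  42.8 -93.5] t 21.7
trap 0.72 [0.5478 0.2413 0.0656]
window 0.88 [0.5523 0.2396 0.0939]
trap 0.85 [0.5534 0.2426 0.0766]
window 0.63 [0.5453 0.2377 0.0979]
```

```bash
python3 -m pendant '[[0.001,0.0008,0.002,0,0,0,0.04],[0.001,0,0.0017,0,0,0,0.04],[0.0005,0,0.001,0,0,0,0.04],[0,0,0,0,0,0,0.04]]'; python3 -m pendant '[[0.0005,0,0.0009,0,0,0,0.04],[0.0005,0,0.0009,0,0,0,0.04],[0,0,0,0,0,0,0.04]]'
```

```text
time: 22.4
tcp_pos: [0.5555, 0.247, 0.0535]
tool_rot: [[-0.796, -0.397, 0.458], [-0.344, 0.918, 0.198], [-0.499, -0.0, -0.867]]
contact_force: [-0.2, 0.3, -4.9]
grip_width: 0.0451
grip_force: 35.0
time: 22.7
tcp_pos: [0.5559, 0.2472, 0.0524]
tool_rot: [[-0.795, -0.397, 0.459], [-0.344, 0.918, 0.198], [-0.5, -0.0, -0.866]]
contact_force: [-2.9, 0.5, 0.7]
grip_width: 0.0452
grip_force: 35.0
```

Contact: the weight is now on the rests. I'll open and check.

```bash
python3 -m pendant '[[0.0003,0,0.0005,0,0,0,0.04],[0,0,0,0,0,0,0.05],[0,0,0,0,0,0,0.06],[0,0,0,0,0,0,0.075],[0,0,0,0,0,0,0.075],[0,0,0,0,0,0,0.075],[0,0,0,0,0,0,0.075],[0,0,0,0,0,0,0.075],[0,0,0,0,0,0,0.075]]'
cat > chk.py <<'E'
from h import *
a=np.radians(23.3); X=np.array([np.cos(a),np.sin(a),0]);Y=np.array([-X[1],X[0],0]); O=np.array([.5472,.2435,0]); M=np.array([X,Y,[0,0,1]])
import sys
for n in sys.argv[1:]:
    c=cam(n)
    for k in("trap","window","keeper_peg"):
        r=env.landmark_of(c,k)
        if r: print(n,k,round(r[0]["p"],2),np.round(M@(w(c,r[0]["position"])-O)*1000,1))
    P,g=wangle(c,(.45,.65,.15,.35)); q=P[g]
    if len(q)>10:
        q=(q-O)@M.T; print(" green",len(q),np.round(np.median(q,0)*1000,1), "x range",np.percentile(q[:,0],[1,99]), "yaw",np.degrees(np.polyfit(q[:,0],q[:,1],1)[0]))
    cv2.imwrite(f"pics/c_{n}.png",c["frame"])
E
python3 chk.py wrist side scene
```

```text
time: 23.6
tcp_pos: [0.5557, 0.2471, 0.0513]
tool_rot: [[-0.795, -0.397, 0.458], [-0.344, 0.918, 0.198], [-0.499, -0.0, -0.867]]
contact_force: [-0.2, 0.2, 0.8]
grip_width: 0.075
grip_force: 0.0
wrist trap 0.72 [ 0.8  1.8 65.1]
 green 2646 [-25.3   0.4  89.4] x range [-0.06419887  0.04344684] yaw -0.7630046571837501
side trap 0.98 [ 0.4  1.6 65.5]
side window 0.97 [ 2.6 -2.5 87.8]
 green 122 [ 2.  -0.1 87.8] x range [-0.04047529  0.04309137] yaw -1.5658843533542868
scene trap 0.59 [ 2.8 -2.  67.1]
scene window 0.93 [-0.8 -3.7 91.8]
 green 50 [15.2 -5.5 88.5] x range [-0.01515768  0.0438232 ] yaw -1.1641848125981877
```

View pics/c_wrist.png

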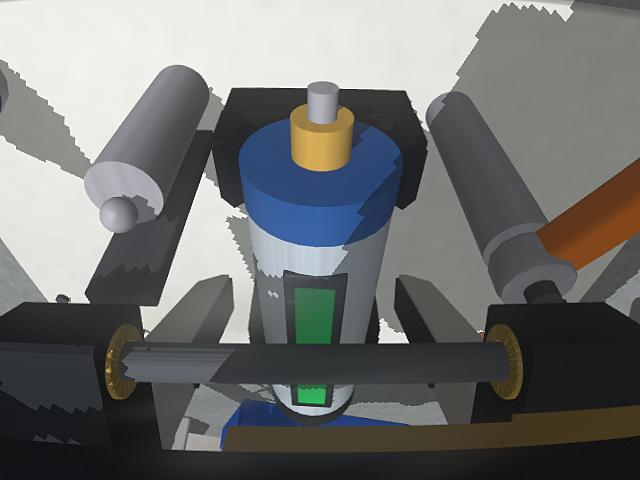

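The picture shows the trap seated in the near V (320,140), window up at (315,320), with nothing touching it. The measured offsets are about 1 to 2 mm, at a height of 65 mm. Next I back out along the tool and go to the keeper peg.

```bash
python3 -m pendant '[[0,0,-0.01,0,0,0,0.075],[0,0,-0.02,0,0,0,0.075],[0,0,-0.035,0,0,0,0.075],[0,0,-0.035,0,0,0,0.075],[0,0,-0.03,0,0,0,0.075],[0,0,0,0,0,0,0.075]]'
cat > peg.py <<'E'
from h import *
import sys
a=np.radians(23.3); X=np.array([np.cos(a),np.sin(a),0]);Y=np.array([-X[1],X[0],0]); O=np.array([.5472,.2435,0]); M=np.array([X,Y,[0,0,1]])
def tgt(q,off=.0085): return np.array([-.06-.092*np.sin(q)+off,.055-.092*np.cos(q)])
s=env.get_state(); print("tcp in station",np.round(M@(s["tcp_pos"]-O)*1000,1))
E
python3 chk.py wrist side; python3 - <<'E'
from peg import *
for z in(.175,.112):
    t=tgt(2.176); plan(O+M.T@[t[0],t[1],z],rot(203.3,-30))
E
```

```text
time: 24.8
tcp_pos: [0.4961, 0.2213, 0.1693]
tool_rot: [[-0.792, -0.397, 0.464], [-0.343, 0.918, 0.2], [-0.505, -0.001, -0.863]]
contact_force: [0.7, 0.9, -0.4]
grip_width: 0.0747
grip_force: 0.0
wrist trap 0.92 [-1.   2.4 66.2]
wrist keeper_peg 0.74 [-136.6  110.2  121.3]
 green 1464 [-6.9  0.2 89.4] x range [-0.04239537  0.04248418] yaw -0.8183722622986832
side trap 0.65 [-4.8  5.  65. ]
side window 0.79 [ 1.4 -5.3 87. ]
side keeper_peg 0.23 [-2.426e+02 -4.514e+02 -3.000e-01]
 green 122 [ 1.8 -0.3 88. ] x range [-0.04339052  0.04438766] yaw -1.1572215427581818
tcp in station [-5.580e+01 -1.000e-01  1.629e+02]
shift in tool [ 0.0557  0.1076 -0.046 ]
turn rotvec tool [ 0.03 -0.15  0.08]
q [ 20.6 -29.  122.1   1.6  57.1 -93.3] t 25.2
shift in tool [0.0871 0.1076 0.0086]
turn rotvec tool [ 0.03 -0.15  0.08]
q [ 20.6 -29.  122.1   1.6  57.1 -93.3] t 25.2
```

```bash
python3 -m pendant '[[0.0186,0.036,-0.0153,0,0,0,0.075],[0.0186,0.036,-0.0153,0,0,0,0.075],[0.0186,0.036,-0.0153,0,0,0,0.075],[0,0,0,0,0,0,0.075],[0,0,0,0,0,0,0.075]]'
python3 chk.py wrist; python3 - <<'E'
from peg import *
t=tgt(2.176); plan(O+M.T@[t[0],t[1],.112],rot(203.3,-30))
E
```

```text
time: 25.7
tcp_pos: [0.3872, 0.2931, 0.1757]
tool_rot: [[-0.794, -0.4, 0.458], [-0.346, 0.917, 0.199], [-0.499, -0.0, -0.866]]
contact_force: [0.5, -0.1, -0.8]
grip_width: 0.0748
grip_force: 0.0
wrist trap 0.68 [-2.2  3.2 64.4]
wrist window 0.92 [ 2.3 -1.2 90.9]
wrist keeper_peg 0.89 [-134.5  105.1  121.6]
 green 414 [-26.4   0.1  89.2] x range [-0.04349044 -0.00194249] yaw -4.948488090384229
tcp in station [-126.7  106.6  175.3]
shift in tool [0.032  0.0007 0.0547]
turn rotvec tool [-0.05 -0.11 -0.01]
q [ 38.5 -37.9 126.2  -8.5  63.  -72.8] t 25.9
```

Peg confirmed at (-135,106). I go down and pinch lightly.

```bash
python3 -m pendant '[[0.011,0,0.019,0,0,0,0.075],[0.011,0,0.019,0,0,0,0.075],[0.01,0,0.0167,0,0,0,0.04],[0,0,0,0,0,0,0.02],[0,0,0,0,0,0,0.005],[0,0,0,0,0,0,0.005],[0,0,0,0,0,0,0.005],[0,0,0,0,0,0,0.005],[0,0,0,0,0,0,0.005],[0,0,0,0,0,0,0.005],[0,0,0,0,0,0,0.005]]' 8
python3 - <<'E'
from peg import *
p=tgt(2.176)
R=M@np.array(env.get_state()["tool_rot"])
for q in np.arange(2.0,0.1,-.2):
    t=tgt(q); d=R.T@[*(t-p),0]; print(round(q,2),np.round(t,4),"tool",np.round(d,4)); p=t
E
```

```text
time: 27.0
tcp_pos: [0.3874, 0.2921, 0.1126]
tool_rot: [[-0.795, -0.397, 0.458], [-0.344, 0.918, 0.198], [-0.499, -0.0, -0.866]]
contact_force: [-1.1, -0.7, 0.3]
grip_width: 0.0128
grip_force: 8.0
tcp in station [-127.5  107.8  112.6]
2.0 [-0.1352  0.0933] tool [ 0.0069 -0.014  -0.004 ]
1.8 [-0.1411  0.0759] tool [ 0.0052 -0.0174 -0.003 ]
1.6 [-0.1435  0.0577] tool [ 0.0021 -0.0182 -0.0012]
1.4 [-0.1422  0.0394] tool [-0.0011 -0.0183  0.0006]
1.2 [-0.1372  0.0217] tool [-0.0042 -0.0177  0.0024]
1.0 [-0.1289  0.0053] tool [-0.0072 -0.0164  0.0042]
0.8 [-0.1175 -0.0091] tool [-0.0099 -0.0144  0.0057]
0.6 [-0.1034 -0.0209] tool [-0.0122 -0.0119  0.007 ]
0.4 [-0.0873 -0.0297] tool [-0.014  -0.0088  0.008 ]
0.2 [-0.0698 -0.0352] tool [-0.0152 -0.0055  0.0088]
```

```bash
python3 -m pendant '[[0.0035,-0.007,-0.002,0,0,0,0.005],[0.0035,-0.007,-0.002,0,0,0,0.005],[0.0026,-0.0087,-0.0015,0,0,0,0.005],[0.0026,-0.0087,-0.0015,0,0,0,0.005],[0.001,-0.0091,-0.0006,0,0,0,0.005],[0.001,-0.0091,-0.0006,0,0,0,0.005],[-0.0005,-0.0091,0.0003,0,0,0,0.005],[-0.0005,-0.0091,0.0003,0,0,0,0.005],[-0.0021,-0.0088,0.0012,0,0,0,0.005],[-0.0021,-0.0088,0.0012,0,0,0,0.005],[0,0,0,0,0,0,0.005]]'
python3 peg.py; python3 chk.py wrist
```

```text
time: 28.1
tcp_pos: [0.4123, 0.2082, 0.1125]
tool_rot: [[-0.796, -0.395, 0.459], [-0.343, 0.919, 0.197], [-0.499, -0.001, -0.866]]
contact_force: [-1.0, -0.7, 0.7]
grip_width: 0.0126
grip_force: 8.0
tcp in station [-137.9   20.9  112.5]
wrist trap 0.82 [-2.1  4.6 63.6]
wrist window 0.85 [ 0.3 -1.5 90.2]
wrist keeper_peg 0.93 [-144.7   20.7  121.6]
 green 65 [34.3  3.8 89.4] x range [0.02218415 0.04650033] yaw -2.3664249287369064
```

```bash
python3 -m pendant '[[-0.0036,-0.0082,0.0021,0,0,0,0.005],[-0.0036,-0.0082,0.0021,0,0,0,0.005],[-0.005,-0.0072,0.0029,0,0,0,0.005],[-0.005,-0.0072,0.0029,0,0,0,0.005],[-0.0061,-0.006,0.0035,0,0,0,0.005],[-0.0061,-0.006,0.0035,0,0,0,0.005],[-0.007,-0.0044,0.004,0,0,0,0.005],[-0.007,-0.0044,0.004,0,0,0,0.005],[-0.0076,-0.0028,0.0044,0,0,0,0.005],[-0.0038,-0.0014,0.0022,0,0,0,0.005],[0,0,0,0,0,0,0.005]]'
python3 peg.py; python3 chk.py wrist
```

```text
time: 29.4
tcp_pos: [0.4926, 0.1836, 0.1125]
tool_rot: [[-0.795, -0.397, 0.458], [-0.344, 0.918, 0.198], [-0.499, -0.0, -0.867]]
contact_force: [0.3, 4.0, 3.5]
grip_width: 0.0124
grip_force: 8.0
tcp in station [-73.8 -33.4 112.5]
wrist trap 0.97 [-0.8  3.7 66.2]
wrist keeper_peg 0.6 [-79.1 -34.9 122.3]
 green 195 [-37.8   2.8  89.6] x range [-0.04303654 -0.03044432] yaw 9.428779382850498
```

```bash
python3 -m pendant '[[0,0,0,0,0,0,0.03],[0,0,0,0,0,0,0.03],[0,0,0,0,0,0,0.03],[0.013,0,-0.0075,0,0,0,0.03],[0.013,-0.002,-0.0075,0,0,0,0.03],[0.0043,-0.0015,-0.0025,0,0,0,0],[0,0,0,0,0,0,0],[0,0,0,0,0,0,0],[0,0,0,0,0,0,0],[0,0,0,0,0,0,0]]'
python3 peg.py; python3 chk.py wrist side
```

```text
time: 30.6
tcp_pos: [0.4615, 0.1664, 0.1124]
tool_rot: [[-0.795, -0.397, 0.458], [-0.344, 0.918, 0.198], [-0.499, -0.0, -0.867]]
contact_force: [0.3, 0.2, -0.3]
grip_width: 0.0006
grip_force: 0.0
tcp in station [-109.2  -36.9  112.4]
wrist keeper_peg 0.87 [-77.1 -33.5 117.8]
side trap 0.68 [-1.2  3.6 65.8]
side window 0.83 [ 3.2 -5.  87. ]
side keeper_peg 0.56 [-76.7 -37.1 120.8]
 green 125 [ 0.3 -0.2 88.5] x range [-0.04624882  0.04411039] yaw -0.5047177476485549
```

View pics/c_wrist.png

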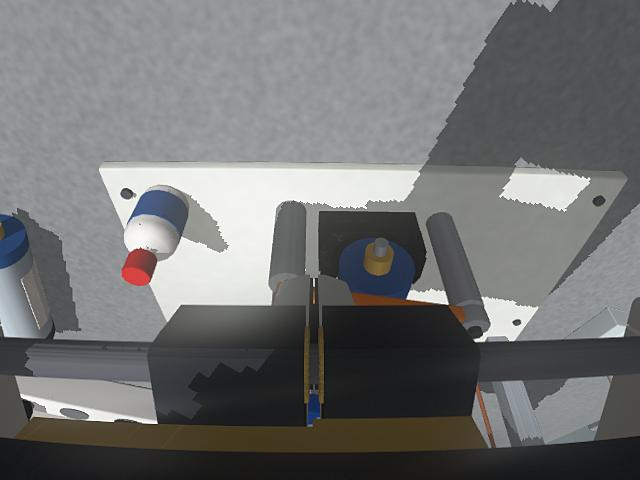

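The picture shows the closed fingers (315,290) just behind the peg, with the orange bar crossing the trap at (410,300). I push in gently.

```bash
python3 -m pendant '[[-0.0065,0,0.00375,0,0,0,0],[-0.0065,0,0.00375,0,0,0,0],[-0.0043,0,0.0025,0,0,0,0],[-0.0043,0,0.0025,0,0,0,0],[-0.0026,0,0.0015,0,0,0,0],[-0.0026,0,0.0015,0,0,0,0],[-0.0017,0,0.001,0,0,0,0],[-0.0017,0,0.001,0,0,0,0]]'; python3 peg.py
```

```text
time: 31.8
tcp_pos: [0.4934, 0.1802, 0.1122]
tool_rot: [[-0.795, -0.397, 0.458], [-0.344, 0.918, 0.198], [-0.499, -0.0, -0.867]]
contact_force: [-3.9, -1.6, 0.7]
grip_width: 0.0
grip_force: 2.5
tcp in station [-74.4 -36.8 112.2]
```

```bash
python3 -m pendant '[[-0.0009,0,0.0005,0,0,0,0],[-0.0009,0,0.0005,0,0,0,0],[0,0,0,0,0,0,0]]'; python3 peg.py; python3 chk.py side
```

```text
time: 32.1
tcp_pos: [0.4945, 0.1807, 0.1118]
tool_rot: [[-0.796, -0.397, 0.456], [-0.345, 0.918, 0.197], [-0.497, -0.0, -0.868]]
contact_force: [-16.2, -7.2, 5.8]
grip_width: 0.0007
grip_force: 8.1
tcp in station [-73.3 -36.8 111.8]
side trap 0.97 [-3.1  2.8 65.6]
side window 0.82 [ 1.5 -2.9 88.2]
side keeper_peg 0.52 [-59.  -36.4 125.5]
 green 122 [-0.4 -0.2 88.2] x range [-0.04428412  0.04473868] yaw -1.1182891276080955
```

A force of 17 N, well above the catch's 3 to 4 N, so the bar is on its stop. I back off and check.

```bash
python3 -m pendant '[[0.013,0,-0.0075,0,0,0,0],[0.026,0,-0.015,0,0,0,0],[0.03,0,-0.03,0,0,0,0],[0.0,0,-0.04,0,0,0,0],[0.0,0,-0.04,0,0,0,0],[0,0,0,0,0,0,0],[0,0,0,0,0,0,0]]'; python3 peg.py; python3 chk.py wrist side scene
```

```text
time: 33.0
tcp_pos: [0.4098, 0.1404, 0.1924]
tool_rot: [[-0.803, -0.398, 0.443], [-0.347, 0.917, 0.194], [-0.484, 0.002, -0.875]]
contact_force: [-0.1, -0.3, -0.1]
grip_width: 0.0006
grip_force: 0.0
tcp in station [-167.   -40.4  192.4]
wrist trap 0.62 [-1.6  3.4 61.8]
wrist window 0.6 [ 3.1 -3.4 90. ]
wrist keeper_peg 0.69 [-61.2 -37.8 120. ]
 green 230 [-30.3   1.4  89.4] x range [-0.04145832 -0.01463451] yaw 4.58667206997696
side trap 0.9 [-1.9  0.8 65. ]
side window 0.69 [ 1.7 -1.4 85.4]
side keeper_peg 0.6 [-60.7 -39.6 121.9]
 green 123 [ 1.3 -0.3 87.7] x range [-0.04521398  0.04461065] yaw -0.8971422064948902
scene trap 0.89 [ 0.8 -1.6 69.6]
scene window 0.63 [-0.7  0.8 94.7]
scene keeper_peg 0.61 [-66.2 -40.5 118.7]
 green 73 [-0.8 -3.9 89.1] x range [-0.04408717  0.04190607] yaw -0.8470103311614816
```

View pics/c_wrist.png

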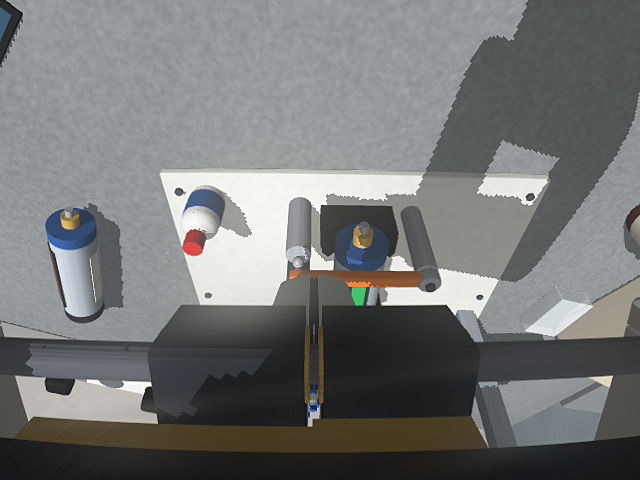

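The picture shows the orange bar lying square from the hinge (430,283) to the catch ball (298,265) and over the trap. The peg measures -61 mm, which is the shut position. The bystanders are in place, the robot is clear, and I hand in.

```bash
python3 -c "
from rig import env
print(env.close_job())"
```

```text
the job is handed in; nothing more can be done
None
```

The trap lies centred in both V rests with its window up, the keeper bar is shut in its catch, and I handed the job in at about 33 s of the 64 s allowed; no verdict came back.

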